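Put away the washed filler parts

TASK

Sort the washed parts of the cider filler into their places: both steel nozzles flat on the floor of the large tray, one beside the other; the black centring bell upright on the floor of the small tray; and the two white spacer rings flat on the post stand, threaded over its post, the wide ring at the bottom and the narrow ring on top of it. Do not knock over or shift the small amber sample jar, and leave every part released and at rest.

Things in the scene. Friction and masses are not known exactly. Their poses are not given: they have to be found in the camera images.
- nozzle_a: stainless steel filling nozzle, about 117 mm long, lying on the surface along its own x axis. Origin on its centre line at mid-length, 12 mm above whatever it lies on. A plain round tube 18 mm in diameter from x = -28 to +28 mm (grasp it here, across the tube), a hexagon collar 24 mm across flats from 28 to 40 mm on either side, on whose flats it lies; then a threaded stub (-x end) and a tapering tip (+x end). About 130 g. Same as nozzle_b.
- nozzle_b: stainless steel filling nozzle, about 117 mm long, lying on the surface along its own x axis. Origin on its centre line at mid-length, 12 mm above whatever it lies on. A plain round tube 18 mm in diameter from x = -28 to +28 mm (grasp it here, across the tube), a hexagon collar 24 mm across flats from 28 to 40 mm on either side, on whose flats it lies; then a threaded stub (-x end) and a tapering tip (+x end). About 130 g. Same as nozzle_a.
- ring_wide: the wider of two white plastic spacer rings: outer diameter 64 mm, hole 34 mm right through, 20 mm high, lying flat. Origin at the centre of its underside, z up. About 60 g.
- ring_narrow: the narrower of two white plastic spacer rings: outer diameter 46 mm, hole 34 mm right through, 20 mm high, lying flat. Origin at the centre of its underside, z up. About 30 g.
- bell: black plastic centring bell standing upright: foot 52 mm in diameter and 8 mm high, a cone narrowing to 26 mm at 26 mm height, then a straight round neck 26 mm in diameter up to 55 mm with a thin steel band (27 mm) near its top. Origin at the centre of its underside, z along its axis, upward. About 60 g.
- nozzle_tray: the large tray: open aluminium tray, fixed, 158 mm (its x) by 148 mm (its y) outside, walls and floor 4 mm thick, rim 18 mm above the table. Origin at the centre of its underside. Both nozzles fit in it side by side, for example along its x axis.
- bell_tray: the small tray: open aluminium tray, fixed, 108 mm square outside, walls and floor 4 mm thick, rim 18 mm above the table. Origin at the centre of its underside.
- post_stand: fixed stand: round dark steel foot 90 mm in diameter and 8 mm thick, with an upright steel post 14 mm in diameter in its middle, rising to 54 mm above the table (tip tapered). Origin at the centre of its underside. The post stands 6 mm above two stacked rings.
- sample_jar: small closed amber glass sample jar with a steel lid, 54 mm in diameter and 55 mm high, about 120 g, standing loose on the table; to be left alone. Origin at the centre of its underside.
Mind the look-alikes: they are no part of the job. Leave any green or yellow look-alike of the ring_narrow alone.

How it is judged (in metres and radians):
At the end, for the whole second after the job is handed in: Both nozzles level (4 deg) on the large tray's floor; bell upright (5 deg) on the small tray's floor; wide ring flat on the stand's foot around the post, narrow ring flat on top of it (seated within 4 mm, centred within 12.5 mm); all at rest (x of nozzle_a in the frame of nozzle_tray between -0.07 and 0.07 m and y of nozzle_a in the frame of nozzle_tray between -0.066 and 0.066 m and z of nozzle_a in the frame of nozzle_tray between 0.012 and 0.021 m and angle between nozzle_a's own x axis and vertical between 1.5 and 1.64 rad and x of nozzle_b in the frame of nozzle_tray between -0.07 and 0.07 m and y of nozzle_b in the frame of nozzle_tray between -0.066 and 0.066 m and z of nozzle_b in the frame of nozzle_tray between 0.012 and 0.021 m and angle between nozzle_b's own x axis and vertical between 1.5 and 1.64 rad and x of bell in the frame of bell_tray between -0.027 and 0.027 m and y of bell in the frame of bell_tray between -0.027 and 0.027 m and z of bell in the frame of bell_tray between 0.001 and 0.008 m and angle between each of bell, ring_wide, ring_narrow's own z axis and vertical below 0.1 rad and horizontal distance between each of ring_wide, ring_narrow and post_stand below 0.0125 m and z of ring_wide in the frame of post_stand between 0.004 and 0.012 m and z of ring_narrow in the frame of post_stand between 0.024 and 0.032 m and linear speed of each of nozzle_a, nozzle_b, bell, ring_wide, ring_narrow below 0.02 m/s); the robot touches nothing.
It fails at once if the sample jar is tipped or shifted by more than 25 mm (angle between sample_jar's own z axis and vertical above 0.3 rad or distance of sample_jar from where it was at the start of the episode above 0.025 m).
It also fails if it takes over 120 s, if anything falls off the work surface, if the arm or the gripper's body presses on something with over 40 N, if the wrist force passes 120 N, or if a joint passes its speed limit or range.

ROBOT

A 6-joint arm with a two-finger parallel gripper is mounted at the origin on the work surface. World frame = base frame: x ahead of the robot, y to its left, z up, the work surface at z = 0. Lengths are in mm, angles in rad, forces in N, time in s.
With the tool pointing down it reaches from about 350 to 975 mm from the base axis. Payload 7.1 kg.
Tool frame: the origin (TCP) lies midway between the tips of the shut fingers; the grasp point (between the pads) lies 19 mm behind it; z points along the fingers, y is the line along which they close (so a half turn about z gives the same grasp; the last joint's range is limited). The gripper opens to 88 mm and grips with 3 to 60 N. Pads are 20 mm wide; open, the fingers measure 115 mm over their backs; the gripper's body (75 mm by 178 mm) begins 61 mm behind the grasp point.
Start: joints at [1.093, 0.423, 1.63, -0, 1.089, -0.019], TCP at [276.763, 560.363, 222.675] pointing down, gripper open.
Joint ranges: [-3, 3], [-0.9, 2.11], [0.09, 2.58], [-1.31, 4.45], [0.11, 2.69], [-2.54, 2.54]. Speed limits (rad/s): [2.39, 2.39, 3.01, 3.14, 3.14, 3.14].

INTERFACE

Orientations are given as a rotation vector (axis times angle).
In Python, from workcell import ctrl gives the robot as it stands.
- The arm moves only by the shell command python3 -m inch 'ROWS' [OPENING]. ROWS is JSON, a list of rows, each an object with "xyz": the shift along the tool's x, y, z in mm, a list of three; "rot": the turn, a rotation vector about the tool's x, y, z in rad, a list of three. In form: [{"xyz": [dx, dy, dz], "rot": [ax, ay, az]}, ...]. A call has 1 to 12 rows; each row is the pose to reach, as a shift and turn from the pose commanded when the call began, along the tool's axes at that moment; what a row does not reach only later rows make up. A row lasts 1/12 s, in which the tool goes at most 41.7 mm and 7.16 degrees, less where a joint would pass 70% of its speed; a pose out of reach is approached as far as the arm can. A call with a gripper value outside its range is refused whole. OPENING is the closure in counts, from 0 (fully open) to 255 (shut), set as the call begins (- or left out, the last holds). The fingers move at their own pace and stop on an object; the grip force is fixed at half the most. Time passes only in rows, so rows that repeat a pose let the fingers close. It gives the time, the measured TCP pose, the force, the opening and the grip force at its end, in the units of the state.
- ctrl.get_obs(): the state, without advancing time (a new reading comes with each control period).
- ctrl.get_image(name): name is "side" or "top"; returns the picture (384x512x3 uint8, red, green, blue); there is no depth.
- ctrl.camera_model(name): a dict with "fx", "fy", "cx", "cy" (pixels), "position" and "attitude" of the camera in the world. Camera axes: x right, y up, looking along -z (the intrinsics and any distortion apply to the point x, -y, -z); pixel columns grow to the right and rows downward; lengths in mm; the calibration is good to about 2 mm. A picture is of the moment at which its call begins. camera_model takes no time and is no camera call.
- ctrl.close_job(): hands the job in; it is judged then, once.
The state is a dict: "t": time; "qpos": joint angles; "qvel": joint speeds; "joint_torque": joint torques, N m; "ee_pos": TCP position; "orientation": TCP orientation; "ft_force": force on the tool from outside, world axes, zero at the start; "moment": the same for the moment, N m; "width": finger opening in mm; "grasp_force": force on a finger pad.
Only numpy, scipy, OpenCV 4.12 (cv2) and the standard library are available. Lean on these libraries where they do the work, as an engineer would, in place of code of your own. Each camera call takes 0.05 s, during which the arm holds its last target. There are 200 camera calls.

## Working session

There is one attempt and no reset: what is moved stays moved. The work goes in short steps, Python scripts to look and compute and a shell command to move; the robot and the scene stay as the last step left them, time stands still between calls to the robot, and variables do not carry over. Pictures are saved under pics/ and viewed, at most 14 in all, crops included, and the job is handed in when it is done.

```bash
mkdir -p pics; ls; python3 - <<'E'
from workcell import ctrl
import cv2
for n in("top","side"):
    cv2.imwrite(f"pics/{n}0.png",ctrl.get_image(n)[:,:,::-1]); print(ctrl.camera_model(n))
o=ctrl.get_obs(); print(o)
E
```

```text
pics
{'fx': 390.00286684932126, 'fy': 390.00286684932126, 'cx': 250.20350825531543, 'cy': 195.02578081803978, 'position': array([ 325.7039536 ,   -2.88532096, 1019.02652758]), 'attitude': array([ 0.14564839, -0.15102126, -1.57164091])}
{'fx': 473.33434955204456, 'fy': 473.33434955204456, 'cx': 256.39388326837, 'cy': 192.18373480021944, 'position': array([ 257.77857092, -875.50682184,  631.18013398]), 'attitude': array([ 0.97953268, -0.15244192, -0.23790028])}
{'t': 0.1, 'qpos': array([ 1.09299654e+00,  4.23761111e-01,  1.63057951e+00, -3.83692848e-06,
        1.08856238e+00, -1.89585748e-02]), 'qvel': array([ 1.30204995e-03, -3.20037578e-04, -2.78444658e-03, -1.13604151e-03,
       -2.71171758e-05,  2.98225898e-04]), 'joint_torque': array([ 3.35312852e-04, -5.45605731e+01, -2.74327880e+01,  6.44503185e-02,
        1.87485537e-02, -1.19791119e-05]), 'ee_pos': array([276.55506428, 559.95529426, 221.99486522]), 'orientation': array([-7.14364735e-01, -3.05896719e+00,  1.99623046e-03]), 'ft_force': array([ 0.50970452,  0.22196813, -0.37562618]), 'moment': array([-0.0132426 , -0.00893673,  0.05116896]), 'grasp_force': 0.0, 'width': 87.56855185533333}
```

View pics/top0.png

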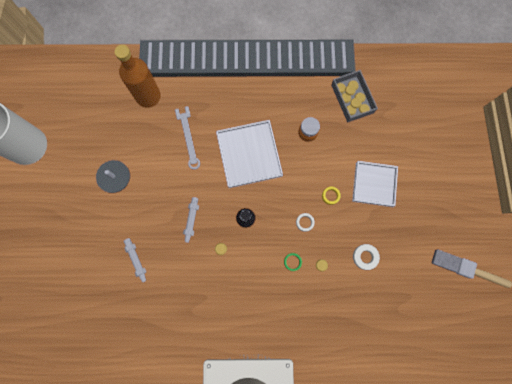

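View pics/side0.png

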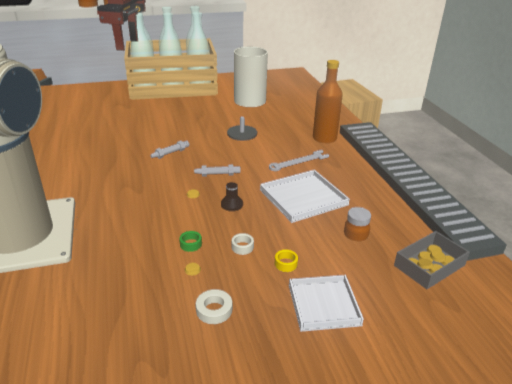

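The top view shows: nozzles at (191,220) and (135,260), with a spanner at (188,140) as distractor; stand at (113,176); bell (246,218); white narrow ring (306,222), wide ring (367,257); jar (310,128); large tray (250,154), small tray (376,184). The ring candidates are white (306,222), yellow (332,195) and green (292,262). Only the white one fits ring_narrow, since the other two are the look-alikes I was told to leave alone.

```bash
cat > h.py <<'E'
from workcell import ctrl
import cv2, numpy as np
from scipy.spatial.transform import Rotation as R
def ray(n,uv,z):
    m=ctrl.camera_model(n); uv=np.atleast_2d(np.asarray(uv,float))
    d=np.c_[(uv[:,0]-m['cx'])/m['fx'],-(uv[:,1]-m['cy'])/m['fy'],-np.ones(len(uv))]
    d=R.from_rotvec(m['attitude']).apply(d); p=np.asarray(m['position'])
    return p+d*((z-p[2])/d[:,2])[:,None]
def blobs(im,mask,roi,amin=30):
    x0,y0,x1,y1=roi; k=np.zeros_like(mask); k[y0:y1,x0:x1]=mask[y0:y1,x0:x1]
    c,_=cv2.findContours(k,cv2.RETR_EXTERNAL,cv2.CHAIN_APPROX_NONE)
    return max(c,key=cv2.contourArea)[:,0,:].astype(float)
def masks(im):
    hsv=cv2.cvtColor(im,cv2.COLOR_RGB2HSV); h,s,v=cv2.split(hsv)
    return ((s<90)&(v>70)).astype('uint8')*255, (v<75).astype('uint8')*255
def circ(P): (x,y),r=cv2.minEnclosingCircle(P[:,:2].astype('float32')); return np.round([x,y,r],1)
def rect(P):
    b=cv2.minAreaRect(P[:,:2].astype('float32')); return np.round(b[0],1),np.round(b[1],1),round(b[2],1)
E
python3 - <<'E'
from h import *
im=ctrl.get_image("top"); L,D=masks(im)
B=lambda m,r,z:ray("top",blobs(im,m,r),z)
print("nozR",rect(B(L,(175,190,210,248),12)));print("nozL",rect(B(L,(115,230,155,290),12)))
print("tray",rect(B(L,(205,112,292,196),18)));print("small",rect(B(L,(345,152,408,215),18)))
print("ringN",circ(B(L,(290,207,322,238),20)));print("ringW",circ(B(L,(345,235,390,280),20)))
print("stand",circ(B(D,(90,155,135,197),8)));print("bell",circ(B(D,(228,200,264,236),4)))
print("postTip?",ray("top",[[106,171]],54))
si=ctrl.get_image("side"); Ls,Ds=masks(si)
b=lambda m,r,z:ray("side",blobs(si,m,r),z)
print("s ringN",circ(b(Ls,(228,230,258,258),20)));print("s ringW",circ(b(Ls,(190,285,238,326),20)))
out=np.hstack([cv2.resize(im[205:290,270:400],(780,510),interpolation=cv2.INTER_CUBIC)]);cv2.imwrite("pics/crop1.png",out[:,:,::-1])
v=np.hstack([cv2.resize(im[180:290,110:270],(800,550),interpolation=cv2.INTER_CUBIC)]);cv2.imwrite("pics/crop2.png",v[:,:,::-1])
o=ctrl.get_obs();print(R.from_rotvec(o['orientation']).as_matrix().round(3))
E
```

```text
nozR (array([455.1, 148.3]), array([ 29. , 119.6]), 81.3)
nozL (array([352.5, 287.8]), array([121. ,  28.9]), 25.3)
tray (array([631.2,  -4.1]), array([164.8, 151.2]), 12.2)
small (array([ 546.4, -335.4]), array([114.4, 114.5]), 81.8)
ringN [ 445.1 -147.6   24.7]
ringW [ 356.3 -299.1   34.4]Traceback (most recent call last):
  File "<stdin>", line 7, in <module>
  File "<stdin>", line 3, in <lambda>
  File "h.py", line 12, in blobs
    return max(c,key=cv2.contourArea)[:,0,:].astype(float)
           ~~~^^^^^^^^^^^^^^^^^^^^^^^
ValueError: max() iterable argument is empty
```

```bash
python3 - <<'E'
from h import *
im=ctrl.get_image("top"); hsv=cv2.cvtColor(im,cv2.COLOR_RGB2HSV)
print(hsv[180,[95,100,113,120]],hsv[185,75],hsv[225,[240,246,252]])
L,D=masks(im); S=(hsv[...,1]<110).astype('uint8')*255
B=lambda m,r,z:ray("top",blobs(im,m,r),z)
print("stand",circ(B(S,(90,155,137,199),8)))
K=((hsv[...,2]<65)).astype('uint8')*255
print("bell",circ(B(K,(228,200,264,236),4)))
si=ctrl.get_image("side"); Ls,Ds=masks(si)
b=lambda m,r,z:ray("side",blobs(si,m,r),z)
print("s ringN",circ(b(Ls,(228,230,258,258),10)));print("s ringW",circ(b(Ls,(190,285,238,326),10)))
cv2.imwrite("pics/crop1.png",cv2.resize(im[180:290,275:395],(600,550),interpolation=cv2.INTER_CUBIC)[:,:,::-1])
cv2.imwrite("pics/crop2.png",cv2.resize(im[150:290,90:270],(765,595),interpolation=cv2.INTER_CUBIC)[:,:,::-1])
o=ctrl.get_obs();print(R.from_rotvec(o['orientation']).as_matrix().round(3))
E
```

```text
[[ 13 126 172]
 [107  23 100]
 [ 98  31 100]
 [105  40 101]] [ 14 144 156] [[ 11  85  57]
 [ 90  32  24]
 [ 14 129 144]]
stand [572.7 359.4  46.3]
bell [459.9   6.6  24. ]
s ringN [ 443.9 -145.9   34.4]
s ringW [ 354.  -298.4   40.4]
[[-0.897  0.443 -0.   ]
 [ 0.443  0.897 -0.001]
 [-0.    -0.001 -1.   ]]
```

View pics/crop1.png

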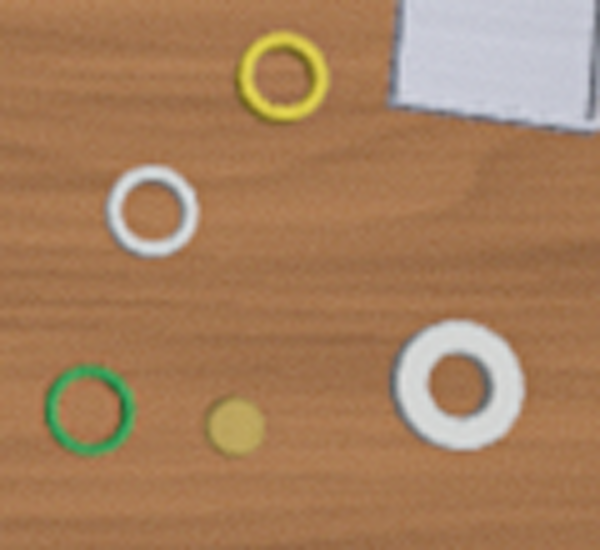

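View pics/crop2.png

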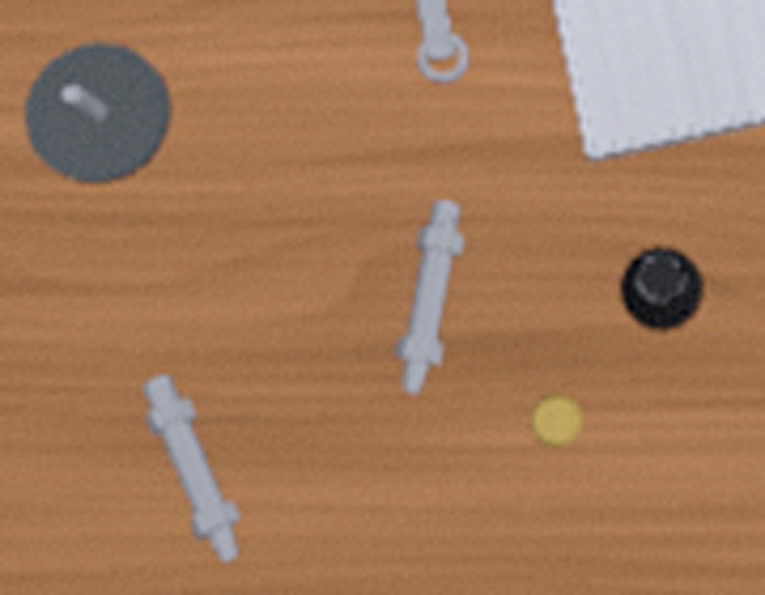

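```bash
cat > plan.py <<'E'
import numpy as np, math
def plan(start,wps):
    "waypoints (x,y,z,yangle deg of tool y); tool down. prints the call's shift and turn, and rows needed"
    x,y,z,a=start
    for X,Y,Z,A in wps:
        t=math.radians(a); ty=np.array([math.cos(t),math.sin(t)]); tx=np.array([-ty[1],ty[0]])
        d=np.array([X-x,Y-y]); dx,dy=round(float(d@tx)),round(float(d@ty)); dz=round(z-Z); r=round(math.radians(a-A),2)
        p=tx*dx+ty*dy; n=max(math.hypot(math.hypot(dx,dy),dz)/41.7,abs(math.degrees(r))/7.16)
        print((X,Y,Z,A),'->',[dx,dy,dz],'rz',r,'rows %.1f'%n)
        x+=p[0];y+=p[1];z-=dz;a-=math.degrees(r)
    print('end',round(x,1),round(y,1),round(z,1),round(a,2))
E
python3 - <<'E'
from h import *; from plan import plan
print("bottle base,jug base,post tip,jar", ray("top",[[152,103],[35,155]],0).round(), ray("top",[[106.5,171.6]],53).round(1), ray("top",[[310,124]],55).round())
print("jug side",ray("side",[[251,104]],0).round(),ray("side",[[327,140]],0).round())
c,s=np.cos(np.radians(12.2)),np.sin(np.radians(12.2)); T=np.array([632.5,-4])
for y in(-32,32): print("slot",(T+[-s*y,c*y]).round(1))
plan((276.8,560.4,222.7,63.7),[(352.5,287.8,120,115.3),(352.5,287.8,3,115.3)])
E
```

```text
bottle base,jug base,post tip,jar [[783. 265.   0.]
 [634. 575.  -0.]] [[573.1 359.   53. ]] [[ 698. -164.   55.]]
jug side [[654. 572.   0.]] [[802. 264.   0.]]
slot [639.3 -35.3]
slot [625.7  27.3]
(352.5, 287.8, 120, 115.3) -> [-189, -211, 103] rz -0.9 rows 7.2
(352.5, 287.8, 3, 115.3) -> [0, 0, 117] rz -0.0 rows 2.8
end 352.7 287.5 2.7 115.27
```

```bash
python3 -m inch '[{"xyz":[-189,-211,103],"rot":[0,0,-0.9]},{"xyz":[-189,-211,103],"rot":[0,0,-0.9]},{"xyz":[-189,-211,103],"rot":[0,0,-0.9]},{"xyz":[-189,-211,103],"rot":[0,0,-0.9]},{"xyz":[-189,-211,103],"rot":[0,0,-0.9]},{"xyz":[-189,-211,103],"rot":[0,0,-0.9]},{"xyz":[-189,-211,103],"rot":[0,0,-0.9]},{"xyz":[-189,-211,103],"rot":[0,0,-0.9]},{"xyz":[-189,-211,103],"rot":[0,0,-0.9]},{"xyz":[-189,-211,103],"rot":[0,0,-0.9]},{"xyz":[-189,-211,103],"rot":[0,0,-0.9]},{"xyz":[-189,-211,103],"rot":[0,0,-0.9]}]' 100
python3 - <<'E'
from h import *
o=ctrl.get_obs();m=R.from_rotvec(o['orientation']).as_matrix();print(o['ee_pos'],o['width'],m.round(3)[:,1],m.round(3)[:,2])
E
```

```text
t: 1.25
ee_pos: [353.2, 288.9, 120.3]
orientation: [-0.687, 3.064, 0.001]
ft_force: [-0.5, 0.3, -0.2]
width: 53.5
grasp_force: 0.0
[353.2073687  288.92135296 120.27139887] 53.4546596340706 [-0.427  0.904  0.001] [ 0.001  0.001 -1.   ]
```

```bash
python3 -m inch '[{"xyz":[0,0,40],"rot":[0,0,0]},{"xyz":[0,0,80],"rot":[0,0,0]},{"xyz":[0,0,105],"rot":[0,0,0]},{"xyz":[0,0,117],"rot":[0,0,0]},{"xyz":[0,0,117],"rot":[0,0,0]},{"xyz":[0,0,117],"rot":[0,0,0]}]'
python3 -m inch '[{"xyz":[0,0,0],"rot":[0,0,0]},{"xyz":[0,0,0],"rot":[0,0,0]},{"xyz":[0,0,0],"rot":[0,0,0]},{"xyz":[0,0,0],"rot":[0,0,0]},{"xyz":[0,0,0],"rot":[0,0,0]},{"xyz":[0,0,0],"rot":[0,0,0]},{"xyz":[0,0,0],"rot":[0,0,0]}]' 255
python3 -m inch '[{"xyz":[0,0,-20],"rot":[0,0,0]},{"xyz":[0,0,-50],"rot":[0,0,0]},{"xyz":[0,0,-80],"rot":[0,0,0]},{"xyz":[0,0,-100],"rot":[0,0,0]},{"xyz":[0,0,-100],"rot":[0,0,0]}]'
python3 - <<'E'
from plan import plan
plan((352.7,287.5,102.7,115.27),[(625.7,27.3,102.7,102.2),(625.7,27.3,8,102.2),(625.7,27.3,108,102.2),(455.1,148.3,108,81.3),(455.1,148.3,3,81.3),(455.1,148.3,103,81.3),(639.3,-35.3,103,102.2),(639.3,-35.3,8,102.2),(639.3,-35.3,128,102.2),(460.5,7,128,0),(460.5,7,29,0)])
E
```

```text
t: 1.75
ee_pos: [352.5, 288.7, 2.2]
orientation: [0.689, -3.065, 0.0]
ft_force: [0.2, 0.3, 0.4]
width: 53.4
grasp_force: 0.0
t: 2.33
ee_pos: [352.9, 287.6, 2.9]
orientation: [-0.687, 3.065, 0.0]
ft_force: [-0.2, 1.8, 1.7]
width: 17.3
grasp_force: 30.0
t: 2.75
ee_pos: [354.6, 288.8, 106.0]
orientation: [-0.686, 3.06, 0.004]
ft_force: [0.2, -0.7, -2.8]
width: 17.1
grasp_force: 30.0
(625.7, 27.3, 102.7, 102.2) -> [-136, -352, 0] rz 0.23 rows 9.0
(625.7, 27.3, 8, 102.2) -> [0, 0, 95] rz -0.0 rows 2.3
(625.7, 27.3, 108, 102.2) -> [0, 0, -100] rz -0.0 rows 2.4
(455.1, 148.3, 108, 81.3) -> [142, 154, 0] rz 0.36 rows 5.0
(455.1, 148.3, 3, 81.3) -> [0, 0, 105] rz 0.0 rows 2.5
(455.1, 148.3, 103, 81.3) -> [0, 0, -100] rz 0.0 rows 2.4
(639.3, -35.3, 103, 102.2) -> [-210, -154, 0] rz -0.36 rows 6.2
(639.3, -35.3, 8, 102.2) -> [0, 0, 95] rz -0.0 rows 2.3
(639.3, -35.3, 128, 102.2) -> [0, 0, -120] rz -0.0 rows 2.9
(460.5, 7, 128, 0) -> [166, 79, 0] rz 1.78 rows 14.2
(460.5, 7, 29, 0) -> [0, 0, 99] rz 0.0 rows 2.4
end 460.8 7.1 28.7 0.11
```

```bash
python3 -m inch '[{"xyz":[-15,-40,0],"rot":[0,0,0.03]},{"xyz":[-30,-78,0],"rot":[0,0,0.06]},{"xyz":[-45,-117,0],"rot":[0,0,0.1]},{"xyz":[-60,-155,0],"rot":[0,0,0.13]},{"xyz":[-75,-194,0],"rot":[0,0,0.16]},{"xyz":[-90,-233,0],"rot":[0,0,0.19]},{"xyz":[-105,-272,0],"rot":[0,0,0.22]},{"xyz":[-118,-305,0],"rot":[0,0,0.23]},{"xyz":[-130,-336,0],"rot":[0,0,0.23]},{"xyz":[-136,-352,0],"rot":[0,0,0.23]},{"xyz":[-136,-352,0],"rot":[0,0,0.23]},{"xyz":[-136,-352,0],"rot":[0,0,0.23]}]'
python3 - <<'E'
from h import *
cv2.imwrite("pics/a.png",np.vstack([cv2.resize(ctrl.get_image(n)[s],(600,300),interpolation=cv2.INTER_CUBIC) for n,s in(("top",np.s_[90:210,150:390]),("side",np.s_[100:230,150:410]))])[:,:,::-1])
print(ctrl.get_obs()['ee_pos'])
E
```

```text
t: 3.75
ee_pos: [625.3, 26.5, 100.9]
orientation: [0.328, -3.122, -0.001]
ft_force: [-0.2, -0.4, -1.4]
width: 17.0
grasp_force: 30.0
[624.42666596  27.77578015 101.40002659]
```

View pics/a.png

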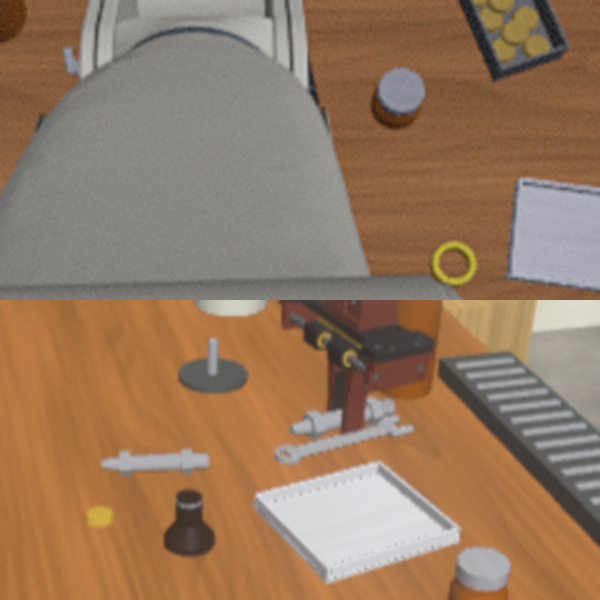

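Camera top (occluded by arm) / side crop: the nozzle hangs level in the gripper above the large tray (crop ~ (345,418)), nothing else disturbed.

```bash
python3 -m inch '[{"xyz":[0,0,40],"rot":[0,0,0]},{"xyz":[0,0,75],"rot":[0,0,0]},{"xyz":[0,0,88],"rot":[0,0,0]},{"xyz":[0,0,95],"rot":[0,0,0]},{"xyz":[0,0,95],"rot":[0,0,0]},{"xyz":[0,0,95],"rot":[0,0,0]}]'
python3 -m inch '[{"xyz":[0,0,0],"rot":[0,0,0]},{"xyz":[0,0,0],"rot":[0,0,0]},{"xyz":[0,0,0],"rot":[0,0,0]},{"xyz":[0,0,0],"rot":[0,0,0]},{"xyz":[0,0,0],"rot":[0,0,0]}]' 145
python3 -m inch '[{"xyz":[0,0,-20],"rot":[0,0,0]},{"xyz":[0,0,-60],"rot":[0,0,0]},{"xyz":[0,0,-100],"rot":[0,0,0]},{"xyz":[0,0,-100],"rot":[0,0,0]}]'
python3 -m inch '[{"xyz":[27,30,0],"rot":[0,0,0.07]},{"xyz":[54,59,0],"rot":[0,0,0.14]},{"xyz":[81,88,0],"rot":[0,0,0.21]},{"xyz":[108,117,0],"rot":[0,0,0.28]},{"xyz":[130,141,0],"rot":[0,0,0.34]},{"xyz":[142,154,0],"rot":[0,0,0.36]},{"xyz":[142,154,0],"rot":[0,0,0.36]},{"xyz":[142,154,0],"rot":[0,0,0.36]}]' 100
python3 -m inch '[{"xyz":[0,0,40],"rot":[0,0,0]},{"xyz":[0,0,80],"rot":[0,0,0]},{"xyz":[0,0,97],"rot":[0,0,0]},{"xyz":[0,0,105],"rot":[0,0,0]},{"xyz":[0,0,105],"rot":[0,0,0]},{"xyz":[0,0,105],"rot":[0,0,0]}]'
python3 -m inch '[{"xyz":[0,0,0],"rot":[0,0,0]},{"xyz":[0,0,0],"rot":[0,0,0]},{"xyz":[0,0,0],"rot":[0,0,0]},{"xyz":[0,0,0],"rot":[0,0,0]},{"xyz":[0,0,0],"rot":[0,0,0]},{"xyz":[0,0,0],"rot":[0,0,0]},{"xyz":[0,0,0],"rot":[0,0,0]}]' 255
python3 -m inch '[{"xyz":[0,0,-20],"rot":[0,0,0]},{"xyz":[0,0,-50],"rot":[0,0,0]},{"xyz":[0,0,-80],"rot":[0,0,0]},{"xyz":[0,0,-100],"rot":[0,0,0]},{"xyz":[0,0,-100],"rot":[0,0,0]}]'
python3 - <<'E'
from h import *
cv2.imwrite("pics/b.png",np.vstack([cv2.resize(ctrl.get_image(n)[s],(600,300),interpolation=cv2.INTER_CUBIC) for n,s in(("top",np.s_[90:210,150:390]),("side",np.s_[100:230,150:410]))])[:,:,::-1])
E
```

```text
t: 4.35
ee_pos: [626.0, 28.0, 8.3]
orientation: [-0.333, 3.124, 0.0]
ft_force: [0.0, 0.5, -0.9]
width: 17.5
grasp_force: 30.0
t: 4.77
ee_pos: [626.3, 27.3, 8.1]
orientation: [-0.331, 3.123, -0.0]
ft_force: [-0.1, -0.2, 0.6]
width: 37.8
grasp_force: 0.0
t: 5.1
ee_pos: [630.8, 27.3, 115.1]
orientation: [-0.33, 3.113, -0.001]
ft_force: [1.8, 0.2, -0.3]
width: 37.8
grasp_force: 0.0
t: 5.77
ee_pos: [455.0, 148.6, 108.0]
orientation: [0.23, 3.132, 0.0]
ft_force: [0.4, 0.1, -0.2]
width: 53.3
grasp_force: 0.0
t: 6.27
ee_pos: [456.3, 147.6, 2.6]
orientation: [0.234, 3.132, 0.0]
ft_force: [0.6, -0.8, 0.0]
width: 53.5
grasp_force: 0.0
t: 6.85
ee_pos: [455.1, 148.1, 2.9]
orientation: [0.233, 3.133, 0.0]
ft_force: [0.1, -0.5, 3.9]
width: 17.5
grasp_force: 30.0
t: 7.27
ee_pos: [457.2, 148.8, 106.1]
orientation: [0.233, 3.127, 0.004]
ft_force: [1.1, -0.1, -1.5]
width: 17.3
grasp_force: 30.0
```

View pics/b.png

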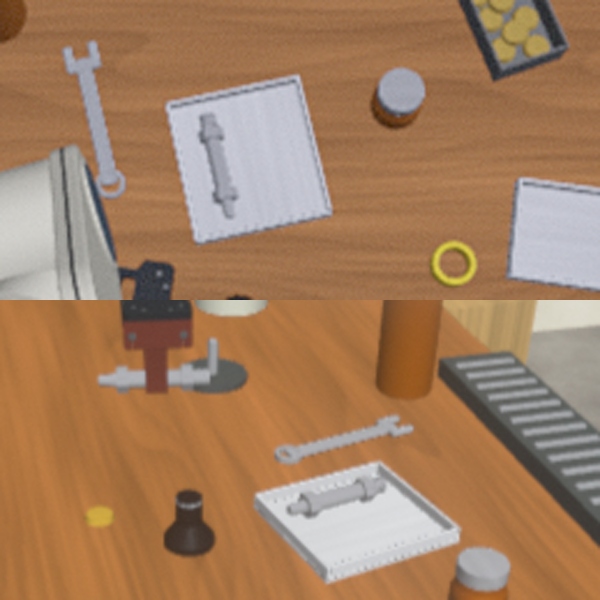

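Crop shows nozzle one lying flat in the tray (~(218,165) in the upper half) and nozzle two held level. Continue: nozzle two, then bell.

```bash
python3 -m inch '[{"xyz":[-30,-22,0],"rot":[0,0,-0.05]},{"xyz":[-61,-45,0],"rot":[0,0,-0.1]},{"xyz":[-92,-67,0],"rot":[0,0,-0.15]},{"xyz":[-123,-90,0],"rot":[0,0,-0.2]},{"xyz":[-153,-112,0],"rot":[0,0,-0.26]},{"xyz":[-180,-132,0],"rot":[0,0,-0.31]},{"xyz":[-200,-147,0],"rot":[0,0,-0.35]},{"xyz":[-210,-154,0],"rot":[0,0,-0.36]},{"xyz":[-210,-154,0],"rot":[0,0,-0.36]},{"xyz":[-210,-154,0],"rot":[0,0,-0.36]}]'
python3 -m inch '[{"xyz":[0,0,40],"rot":[0,0,0]},{"xyz":[0,0,75],"rot":[0,0,0]},{"xyz":[0,0,88],"rot":[0,0,0]},{"xyz":[0,0,95],"rot":[0,0,0]},{"xyz":[0,0,95],"rot":[0,0,0]},{"xyz":[0,0,95],"rot":[0,0,0]}]'
python3 -m inch '[{"xyz":[0,0,0],"rot":[0,0,0]},{"xyz":[0,0,0],"rot":[0,0,0]},{"xyz":[0,0,0],"rot":[0,0,0]},{"xyz":[0,0,0],"rot":[0,0,0]},{"xyz":[0,0,0],"rot":[0,0,0]}]' 145
python3 -m inch '[{"xyz":[0,0,-20],"rot":[0,0,0]},{"xyz":[0,0,-60],"rot":[0,0,0]},{"xyz":[0,0,-100],"rot":[0,0,0]},{"xyz":[0,0,-120],"rot":[0,0,0]},{"xyz":[0,0,-120],"rot":[0,0,0]}]'
python3 - <<'E'
from plan import plan
plan((639,-35.3,127.7,102.2),[(460.8,7,127.7,70),(460.8,7,29,70),(460.8,7,129,70),(548,-337,129,40),(548,-337,33.7,40),(548,-337,133,40),(356.6,-301.5,133,-30),(356.6,-301.5,3,-30),(356.6,-301.5,123,-30)])
E
```

```text
t: 8.2
ee_pos: [638.2, -35.0, 100.8]
orientation: [0.328, -3.121, -0.001]
ft_force: [0.6, 0.2, -0.1]
width: 17.4
grasp_force: 30.0
t: 8.7
ee_pos: [639.4, -34.3, 8.3]
orientation: [0.332, -3.124, -0.0]
ft_force: [-0.0, 0.2, -0.1]
width: 17.2
grasp_force: 30.0
t: 9.12
ee_pos: [640.0, -35.4, 8.0]
orientation: [-0.331, 3.124, -0.0]
ft_force: [-0.5, 1.6, -0.1]
width: 37.7
grasp_force: 0.0
t: 9.53
ee_pos: [643.2, -35.7, 133.4]
orientation: [-0.33, 3.115, -0.003]
ft_force: [0.1, 0.1, -0.2]
width: 38.3
grasp_force: 0.0
(460.8, 7, 127.7, 70) -> [165, 79, 0] rz 0.56 rows 4.5
(460.8, 7, 29, 70) -> [0, 0, 99] rz 0.0 rows 2.4
(460.8, 7, 129, 70) -> [0, 0, -100] rz 0.0 rows 2.4
(548, -337, 129, 40) -> [-199, -294, 0] rz 0.53 rows 8.5
(548, -337, 33.7, 40) -> [0, 0, 95] rz -0.0 rows 2.3
(548, -337, 133, 40) -> [0, 0, -99] rz -0.0 rows 2.4
(356.6, -301.5, 133, -30) -> [150, -125, 0] rz 1.22 rows 9.8
(356.6, -301.5, 3, -30) -> [0, 0, 130] rz -0.0 rows 3.1
(356.6, -301.5, 123, -30) -> [0, 0, -120] rz -0.0 rows 2.9
end 356.1 -301.7 122.7 -30.15
```

```bash
python3 -m inch '[{"xyz":[33,16,0],"rot":[0,0,0.11]},{"xyz":[66,32,0],"rot":[0,0,0.22]},{"xyz":[99,47,0],"rot":[0,0,0.33]},{"xyz":[130,62,0],"rot":[0,0,0.44]},{"xyz":[155,74,0],"rot":[0,0,0.53]},{"xyz":[165,79,0],"rot":[0,0,0.56]},{"xyz":[165,79,0],"rot":[0,0,0.56]},{"xyz":[165,79,0],"rot":[0,0,0.56]}]' 80
python3 -m inch '[{"xyz":[0,0,40],"rot":[0,0,0]},{"xyz":[0,0,75],"rot":[0,0,0]},{"xyz":[0,0,92],"rot":[0,0,0]},{"xyz":[0,0,99],"rot":[0,0,0]},{"xyz":[0,0,99],"rot":[0,0,0]},{"xyz":[0,0,99],"rot":[0,0,0]}]'
python3 -m inch '[{"xyz":[0,0,0],"rot":[0,0,0]},{"xyz":[0,0,0],"rot":[0,0,0]},{"xyz":[0,0,0],"rot":[0,0,0]},{"xyz":[0,0,0],"rot":[0,0,0]},{"xyz":[0,0,0],"rot":[0,0,0]},{"xyz":[0,0,0],"rot":[0,0,0]},{"xyz":[0,0,0],"rot":[0,0,0]}]' 255
python3 -m inch '[{"xyz":[0,0,-20],"rot":[0,0,0]},{"xyz":[0,0,-50],"rot":[0,0,0]},{"xyz":[0,0,-80],"rot":[0,0,0]},{"xyz":[0,0,-100],"rot":[0,0,0]},{"xyz":[0,0,-100],"rot":[0,0,0]}]'
python3 -m inch '[{"xyz":[-20,-30,0],"rot":[0,0,0.05]},{"xyz":[-42,-62,0],"rot":[0,0,0.11]},{"xyz":[-64,-95,0],"rot":[0,0,0.17]},{"xyz":[-86,-127,0],"rot":[0,0,0.23]},{"xyz":[-108,-160,0],"rot":[0,0,0.29]},{"xyz":[-130,-192,0],"rot":[0,0,0.35]},{"xyz":[-152,-225,0],"rot":[0,0,0.41]},{"xyz":[-172,-254,0],"rot":[0,0,0.46]},{"xyz":[-189,-279,0],"rot":[0,0,0.5]},{"xyz":[-199,-294,0],"rot":[0,0,0.53]},{"xyz":[-199,-294,0],"rot":[0,0,0.53]},{"xyz":[-199,-294,0],"rot":[0,0,0.53]}]'
python3 - <<'E'
from h import *
cv2.imwrite("pics/c.png",np.hstack([cv2.resize(ctrl.get_image(n)[s],(400,400),interpolation=cv2.INTER_CUBIC) for n,s in(("top",np.s_[90:250,200:360]),("side",np.s_[150:350,200:400]))])[:,:,::-1])
E
```

```text
t: 10.2
ee_pos: [462.0, 7.3, 127.5]
orientation: [0.543, 3.094, -0.0]
ft_force: [0.2, 0.2, 0.7]
width: 60.6
grasp_force: 0.0
t: 10.7
ee_pos: [462.9, 7.1, 28.7]
orientation: [0.545, 3.094, 0.0]
ft_force: [-0.1, 1.1, -0.2]
width: 59.9
grasp_force: 0.0
t: 11.28
ee_pos: [462.1, 7.3, 29.1]
orientation: [0.545, 3.093, 0.0]
ft_force: [-1.6, 0.2, 5.9]
width: 25.1
grasp_force: 30.0
t: 11.7
ee_pos: [464.3, 7.3, 132.2]
orientation: [0.544, 3.087, 0.002]
ft_force: [1.2, 0.2, 0.2]
width: 25.0
grasp_force: 30.0
t: 12.7
ee_pos: [547.5, -337.1, 127.0]
orientation: [-1.337, -2.841, -0.001]
ft_force: [0.2, 0.4, -1.1]
width: 25.0
grasp_force: 30.0
```

View pics/c.png

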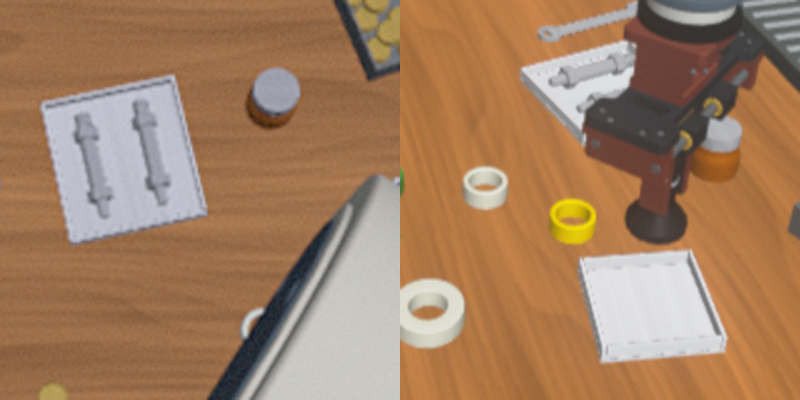

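Both nozzles lie side by side in the large tray (left half, ~(90,165) and (150,150)); the bell hangs upright above the small tray. Place it, then go for the wide ring.

```bash
python3 -m inch '[{"xyz":[0,0,40],"rot":[0,0,0]},{"xyz":[0,0,75],"rot":[0,0,0]},{"xyz":[0,0,88],"rot":[0,0,0]},{"xyz":[0,0,95],"rot":[0,0,0]},{"xyz":[0,0,95],"rot":[0,0,0]},{"xyz":[0,0,95],"rot":[0,0,0]},{"xyz":[0,0,95],"rot":[0,0,0]}]'
python3 -m inch '[{"xyz":[0,0,0],"rot":[0,0,0]},{"xyz":[0,0,0],"rot":[0,0,0]},{"xyz":[0,0,0],"rot":[0,0,0]},{"xyz":[0,0,0],"rot":[0,0,0]},{"xyz":[0,0,0],"rot":[0,0,0]},{"xyz":[0,0,0],"rot":[0,0,0]}]' 100
python3 -m inch '[{"xyz":[0,0,-20],"rot":[0,0,0]},{"xyz":[0,0,-60],"rot":[0,0,0]},{"xyz":[0,0,-99],"rot":[0,0,0]},{"xyz":[0,0,-99],"rot":[0,0,0]}]'
python3 -m inch '[{"xyz":[15,-12,0],"rot":[0,0,0.12]},{"xyz":[30,-25,0],"rot":[0,0,0.24]},{"xyz":[45,-37,0],"rot":[0,0,0.36]},{"xyz":[60,-50,0],"rot":[0,0,0.48]},{"xyz":[75,-62,0],"rot":[0,0,0.6]},{"xyz":[90,-75,0],"rot":[0,0,0.72]},{"xyz":[105,-87,0],"rot":[0,0,0.84]},{"xyz":[120,-100,0],"rot":[0,0,0.96]},{"xyz":[135,-112,0],"rot":[0,0,1.08]},{"xyz":[150,-125,0],"rot":[0,0,1.2]},{"xyz":[150,-125,0],"rot":[0,0,1.22]},{"xyz":[150,-125,0],"rot":[0,0,1.22]}]' 0
python3 -m inch '[{"xyz":[0,0,40],"rot":[0,0,0]},{"xyz":[0,0,75],"rot":[0,0,0]},{"xyz":[0,0,105],"rot":[0,0,0]},{"xyz":[0,0,122],"rot":[0,0,0]},{"xyz":[0,0,130],"rot":[0,0,0]},{"xyz":[0,0,130],"rot":[0,0,0]},{"xyz":[0,0,130],"rot":[0,0,0]}]'
python3 -m inch '[{"xyz":[0,0,0],"rot":[0,0,0]},{"xyz":[0,0,0],"rot":[0,0,0]},{"xyz":[0,0,0],"rot":[0,0,0]},{"xyz":[0,0,0],"rot":[0,0,0]},{"xyz":[0,0,0],"rot":[0,0,0]},{"xyz":[0,0,0],"rot":[0,0,0]},{"xyz":[0,0,0],"rot":[0,0,0]}]' 255
python3 -m inch '[{"xyz":[0,0,-20],"rot":[0,0,0]},{"xyz":[0,0,-50],"rot":[0,0,0]},{"xyz":[0,0,-85],"rot":[0,0,0]},{"xyz":[0,0,-120],"rot":[0,0,0]},{"xyz":[0,0,-120],"rot":[0,0,0]},{"xyz":[0,0,-120],"rot":[0,0,0]}]'
python3 - <<'E'
from h import *; from plan import plan
cv2.imwrite("pics/d.png",np.hstack([cv2.resize(ctrl.get_image(n)[s],(400,400),interpolation=cv2.INTER_CUBIC) for n,s in(("top",np.s_[140:320,260:440]),("side",np.s_[200:384,170:354]))])[:,:,::-1])
plan((356.1,-301.7,122.7,-30.15),[(470,60,122.7,10),(573.4,360,122.7,20),(573.4,360,12,20)])
E
```

```text
t: 13.38
ee_pos: [549.1, -336.7, 34.7]
orientation: [1.335, 2.843, -0.0]
ft_force: [0.0, 0.2, -0.0]
width: 25.1
grasp_force: 30.0
t: 13.88
ee_pos: [548.4, -337.1, 33.7]
orientation: [1.336, 2.843, -0.0]
ft_force: [-0.1, -0.0, -0.2]
width: 53.2
grasp_force: 0.0
t: 14.22
ee_pos: [552.3, -339.5, 140.2]
orientation: [1.332, 2.833, -0.002]
ft_force: [1.0, -0.7, 0.4]
width: 53.6
grasp_force: 0.0
t: 15.22
ee_pos: [356.2, -301.4, 132.9]
orientation: [2.724, 1.565, 0.0]
ft_force: [-0.7, -0.3, 0.3]
width: 87.9
grasp_force: 0.0
t: 15.8
ee_pos: [357.6, -301.7, 2.5]
orientation: [2.722, 1.568, 0.0]
ft_force: [0.5, 0.7, -0.1]
width: 87.9
grasp_force: 0.0
t: 16.38
ee_pos: [356.9, -301.6, 3.1]
orientation: [2.723, 1.564, 0.001]
ft_force: [0.4, 0.8, 5.4]
width: 64.5
grasp_force: 30.0
t: 16.88
ee_pos: [357.4, -302.1, 124.4]
orientation: [2.72, 1.563, 0.002]
ft_force: [-0.7, -0.4, 0.2]
width: 64.1
grasp_force: 30.0
(470, 60, 122.7, 10) -> [370, -83, 0] rz -0.7 rows 9.1
(573.4, 360, 122.7, 20) -> [278, 154, 0] rz -0.18 rows 7.6
(573.4, 360, 12, 20) -> [0, 0, 111] rz 0.0 rows 2.7
end 573.8 360.4 11.7 20.27
```

View pics/d.png

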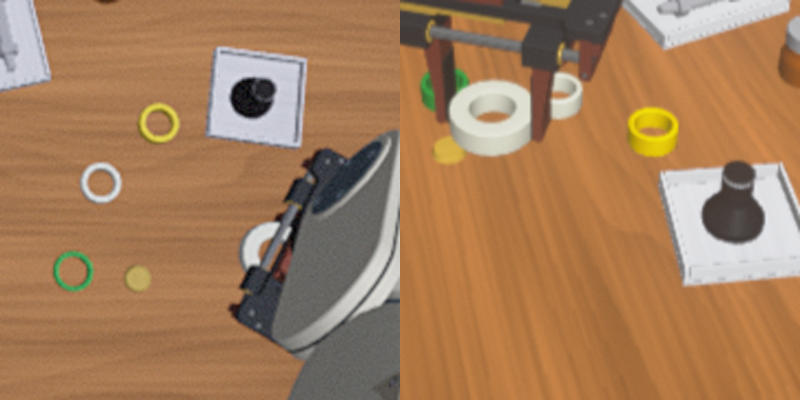

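Bell stands centred in the small tray (left half (252,98)); the wide ring is gripped flat between the fingers. Carry it over the post and check before lowering.

```bash
python3 -m inch '[{"xyz":[35,-8,0],"rot":[0,0,-0.07]},{"xyz":[72,-16,0],"rot":[0,0,-0.14]},{"xyz":[110,-25,0],"rot":[0,0,-0.21]},{"xyz":[148,-33,0],"rot":[0,0,-0.28]},{"xyz":[186,-42,0],"rot":[0,0,-0.35]},{"xyz":[224,-50,0],"rot":[0,0,-0.42]},{"xyz":[262,-59,0],"rot":[0,0,-0.5]},{"xyz":[300,-67,0],"rot":[0,0,-0.57]},{"xyz":[338,-76,0],"rot":[0,0,-0.64]},{"xyz":[370,-83,0],"rot":[0,0,-0.7]},{"xyz":[370,-83,0],"rot":[0,0,-0.7]}]'
python3 -m inch '[{"xyz":[34,19,0],"rot":[0,0,-0.02]},{"xyz":[68,38,0],"rot":[0,0,-0.04]},{"xyz":[102,57,0],"rot":[0,0,-0.07]},{"xyz":[136,75,0],"rot":[0,0,-0.09]},{"xyz":[170,94,0],"rot":[0,0,-0.11]},{"xyz":[204,113,0],"rot":[0,0,-0.13]},{"xyz":[238,132,0],"rot":[0,0,-0.15]},{"xyz":[262,145,0],"rot":[0,0,-0.17]},{"xyz":[278,154,0],"rot":[0,0,-0.18]},{"xyz":[278,154,0],"rot":[0,0,-0.18]},{"xyz":[278,154,0],"rot":[0,0,-0.18]},{"xyz":[278,154,0],"rot":[0,0,-0.18]}]'
python3 -m inch '[{"xyz":[0,0,25],"rot":[0,0,0]},{"xyz":[0,0,45],"rot":[0,0,0]},{"xyz":[0,0,55],"rot":[0,0,0]},{"xyz":[0,0,55],"rot":[0,0,0]},{"xyz":[0,0,55],"rot":[0,0,0]}]'
python3 - <<'E'
from h import *; from plan import plan
cv2.imwrite("pics/e.png",np.hstack([cv2.resize(ctrl.get_image(n)[s],(400,400),interpolation=cv2.INTER_CUBIC) for n,s in(("top",np.s_[120:240,60:180]),("side",np.s_[60:160,190:290]))])[:,:,::-1])
E
```

```text
t: 17.9
ee_pos: [472.0, 64.5, 121.1]
orientation: [-2.013, -2.41, 0.0]
ft_force: [0.2, -0.2, -1.0]
width: 64.1
grasp_force: 30.0
t: 18.9
ee_pos: [574.1, 358.7, 120.7]
orientation: [-1.798, -2.574, 0.006]
ft_force: [-0.4, 0.5, -1.9]
width: 64.0
grasp_force: 30.0
t: 19.32
ee_pos: [575.0, 359.3, 67.3]
orientation: [-1.799, -2.575, 0.002]
ft_force: [0.6, -0.2, -0.0]
width: 64.2
grasp_force: 30.0
```

View pics/e.png

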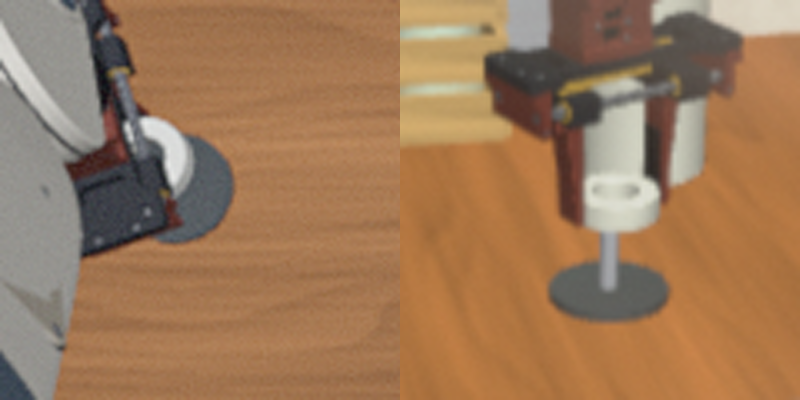

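```bash
python3 - <<'E'
from h import *
im=ctrl.get_image("side"); g=cv2.cvtColor(im,cv2.COLOR_RGB2HSV)
S=((g[...,1]<110)&(g[...,2]<120)).astype('uint8')*255
P=blobs(im,S,(222,122,262,145)); print("foot px",P.min(0),P.max(0)); 
F=ray("side",P,8);print("foot",circ(F))
W=((g[...,1]<60)&(g[...,2]>150)).astype('uint8')*255
q=blobs(im,W,(231,102,258,120));print("ring px",q.min(0),q.max(0)); c=[(q[:,0].min()+q[:,0].max())/2,107.5]
for z in(84,):print("ring",ray("side",[c],z))
for r in range(112,132,3): print(r,im[r,236:250].sum(1))
E
```

```text
foot px [227. 126.] [256. 139.]
foot [567.7 354.   47.8]
ring px [236. 102.] [254. 119.]
ring [[577.58177866 358.38304588  84.        ]]
112 [378 514 549 571 585 598 609 617 623 625 625 629 618 606]
115 [403 516 540 561 577 591 606 608 612 617 612 608 599 584]
118 [368 372 377 389 410 495 524 513 432 409 402 391 375 362]
121 [360 368 372 381 393 462 498 481 406 382 383 378 373 368]
124 [359 354 355 366 396 465 494 473 388 370 368 371 380 376]
127 [280 281 286 307 395 467 492 460 338 286 279 282 286 282]
130 [286 279 285 312 404 470 491 454 329 284 282 278 275 276]
```

Side view: foot and post at column ~242, ring hole centre ~244, so the ring is about 3–6 mm to +x of the post; shift 3 mm along −y of the tool and lower.

```bash
python3 -m inch '[{"xyz":[0,-3,0],"rot":[0,0,0]},{"xyz":[0,-3,15],"rot":[0,0,0]},{"xyz":[0,-3,30],"rot":[0,0,0]},{"xyz":[0,-3,42],"rot":[0,0,0]},{"xyz":[0,-3,51],"rot":[0,0,0]},{"xyz":[0,-3,56],"rot":[0,0,0]},{"xyz":[0,-3,56],"rot":[0,0,0]},{"xyz":[0,-3,56],"rot":[0,0,0]}]'
python3 -m inch '[{"xyz":[0,0,0],"rot":[0,0,0]},{"xyz":[0,0,0],"rot":[0,0,0]},{"xyz":[0,0,0],"rot":[0,0,0]},{"xyz":[0,0,0],"rot":[0,0,0]},{"xyz":[0,0,0],"rot":[0,0,0]}]' 20
python3 -m inch '[{"xyz":[0,0,-20],"rot":[0,0,0]},{"xyz":[0,0,-60],"rot":[0,0,0]},{"xyz":[0,0,-100],"rot":[0,0,0]},{"xyz":[0,0,-120],"rot":[0,0,0]},{"xyz":[0,0,-120],"rot":[0,0,0]}]'
python3 - <<'E'
from plan import plan
plan((571,359.3,131.7,20.27),[(446,-148.5,131.7,25),(446,-148.5,3,25),(446,-148.5,123,25),(571,359,123,20)])
E
```

```text
t: 20.13
ee_pos: [572.3, 359.3, 10.8]
orientation: [-1.798, -2.576, 0.001]
ft_force: [1.1, -0.5, -0.6]
width: 64.0
grasp_force: 30.0
t: 20.55
ee_pos: [572.6, 359.4, 11.7]
orientation: [1.798, 2.576, 0.0]
ft_force: [-0.5, -0.0, 0.1]
width: 81.1
grasp_force: 0.0
t: 20.97
ee_pos: [575.6, 361.3, 137.8]
orientation: [1.796, 2.573, 0.014]
ft_force: [1.4, 0.4, 0.9]
width: 81.0
grasp_force: 0.0
(446, -148.5, 131.7, 25) -> [-433, -293, 0] rz -0.08 rows 12.5
(446, -148.5, 3, 25) -> [0, 0, 129] rz -0.0 rows 3.1
(446, -148.5, 123, 25) -> [0, 0, -120] rz -0.0 rows 2.9
(571, 359, 123, 20) -> [408, 327, 0] rz 0.08 rows 12.5
end 571.4 359.3 122.7 20.27
```

```bash
python3 -m inch '[{"xyz":[-30,-20,0],"rot":[0,0,0]},{"xyz":[-63,-43,0],"rot":[0,0,0]},{"xyz":[-97,-66,0],"rot":[0,0,0]},{"xyz":[-131,-89,0],"rot":[0,0,0]},{"xyz":[-165,-112,0],"rot":[0,0,0]},{"xyz":[-199,-135,0],"rot":[0,0,0]},{"xyz":[-217,-147,0],"rot":[0,0,0]}]' 60
python3 -m inch '[{"xyz":[-30,-20,0],"rot":[0,0,0]},{"xyz":[-63,-43,0],"rot":[0,0,0]},{"xyz":[-97,-66,0],"rot":[0,0,0]},{"xyz":[-131,-89,0],"rot":[0,0,0]},{"xyz":[-165,-112,0],"rot":[0,0,0]},{"xyz":[-199,-135,0],"rot":[0,0,0]},{"xyz":[-216,-146,0],"rot":[0,0,0]},{"xyz":[-216,-146,0],"rot":[0,0,0]},{"xyz":[-216,-146,0],"rot":[0,0,0]}]'
python3 - <<'E'
from h import *
im=ctrl.get_image("side");a=cv2.resize(im[60:160,190:290],(400,400),interpolation=cv2.INTER_CUBIC)
t=ctrl.get_image("top");b=cv2.resize(t[120:240,60:180],(400,400),interpolation=cv2.INTER_CUBIC)
cv2.imwrite("pics/f.png",np.hstack([b,a])[:,:,::-1])
print(ctrl.get_obs()['ee_pos'])
E
```

```text
t: 21.55
ee_pos: [506.7, 101.6, 130.7]
orientation: [-1.799, -2.573, 0.004]
ft_force: [0.8, -0.1, 0.4]
width: 67.1
grasp_force: 0.0
t: 22.3
ee_pos: [446.1, -148.7, 131.1]
orientation: [-1.801, -2.573, 0.0]
ft_force: [-0.2, 0.1, 0.4]
width: 67.5
grasp_force: 0.0
[ 446.57204578 -147.31042358  131.26193989]
```

View pics/f.png

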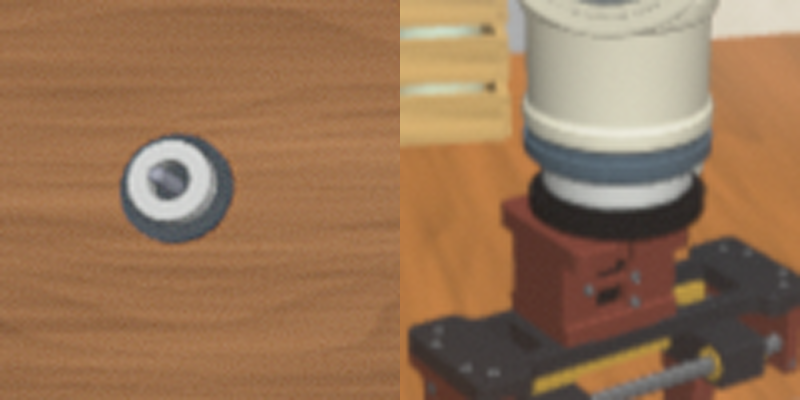

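The wide ring sits flat around the post (ring (168,180), foot (177,188) in the left crop; the offset matches the height parallax). Pick the narrow white ring.

```bash
python3 -m inch '[{"xyz":[0,0,40],"rot":[0,0,0]},{"xyz":[0,0,75],"rot":[0,0,0]},{"xyz":[0,0,105],"rot":[0,0,0]},{"xyz":[0,0,121],"rot":[0,0,0]},{"xyz":[0,0,129],"rot":[0,0,0]},{"xyz":[0,0,129],"rot":[0,0,0]},{"xyz":[0,0,129],"rot":[0,0,0]}]'
python3 -m inch '[{"xyz":[0,0,0],"rot":[0,0,0]},{"xyz":[0,0,0],"rot":[0,0,0]},{"xyz":[0,0,0],"rot":[0,0,0]},{"xyz":[0,0,0],"rot":[0,0,0]},{"xyz":[0,0,0],"rot":[0,0,0]},{"xyz":[0,0,0],"rot":[0,0,0]},{"xyz":[0,0,0],"rot":[0,0,0]}]' 255
python3 -m inch '[{"xyz":[0,0,-20],"rot":[0,0,0]},{"xyz":[0,0,-50],"rot":[0,0,0]},{"xyz":[0,0,-85],"rot":[0,0,0]},{"xyz":[0,0,-120],"rot":[0,0,0]},{"xyz":[0,0,-120],"rot":[0,0,0]},{"xyz":[0,0,-120],"rot":[0,0,0]}]'
python3 -m inch '[{"xyz":[30,20,0],"rot":[0,0,0]},{"xyz":[63,43,0],"rot":[0,0,0]},{"xyz":[97,66,0],"rot":[0,0,0]},{"xyz":[131,89,0],"rot":[0,0,0]},{"xyz":[165,112,0],"rot":[0,0,0]},{"xyz":[199,135,0],"rot":[0,0,0]},{"xyz":[217,147,0],"rot":[0,0,0]}]'
python3 -m inch '[{"xyz":[30,20,0],"rot":[0,0,0]},{"xyz":[63,43,0],"rot":[0,0,0]},{"xyz":[97,66,0],"rot":[0,0,0]},{"xyz":[131,89,0],"rot":[0,0,0]},{"xyz":[165,112,0],"rot":[0,0,0]},{"xyz":[196,133,0],"rot":[0,0,0]},{"xyz":[211,143,0],"rot":[0,0,0]},{"xyz":[216,146,0],"rot":[0,0,0]},{"xyz":[216,146,0],"rot":[0,0,0]},{"xyz":[216,146,0],"rot":[0,0,0]}]'
python3 -m inch '[{"xyz":[0,0,20],"rot":[0,0,0]},{"xyz":[0,0,40],"rot":[0,0,0]},{"xyz":[0,0,52],"rot":[0,0,0]},{"xyz":[0,0,52],"rot":[0,0,0]},{"xyz":[0,0,52],"rot":[0,0,0]}]'
python3 - <<'E'
from h import *
im=ctrl.get_image("side");a=cv2.resize(im[60:160,190:290],(500,500),interpolation=cv2.INTER_CUBIC)
cv2.imwrite("pics/g.png",a[:,:,::-1])
print(ctrl.get_obs()['ee_pos'])
E
```

```text
t: 22.98
ee_pos: [447.1, -147.0, 2.6]
orientation: [-1.796, -2.577, 0.0]
ft_force: [-0.0, -1.1, 0.4]
width: 67.5
grasp_force: 0.0
t: 23.57
ee_pos: [447.1, -148.1, 3.2]
orientation: [1.798, 2.575, 0.001]
ft_force: [-0.4, 2.1, 6.4]
width: 44.9
grasp_force: 30.0
t: 24.07
ee_pos: [448.1, -148.7, 124.5]
orientation: [1.796, 2.572, 0.002]
ft_force: [0.1, 0.2, -0.8]
width: 44.9
grasp_force: 30.0
t: 24.65
ee_pos: [509.7, 109.7, 121.0]
orientation: [-1.795, -2.576, 0.001]
ft_force: [-0.3, -0.3, -0.0]
width: 45.3
grasp_force: 30.0
t: 25.48
ee_pos: [571.3, 357.9, 120.9]
orientation: [-1.798, -2.575, 0.005]
ft_force: [-0.3, -0.1, 0.2]
width: 45.3
grasp_force: 30.0
t: 25.9
ee_pos: [572.0, 357.9, 70.1]
orientation: [-1.799, -2.574, 0.003]
ft_force: [0.7, 0.3, -0.3]
width: 45.5
grasp_force: 30.0
[572.73274668 358.59016143  70.99970316]
```

View pics/g.png

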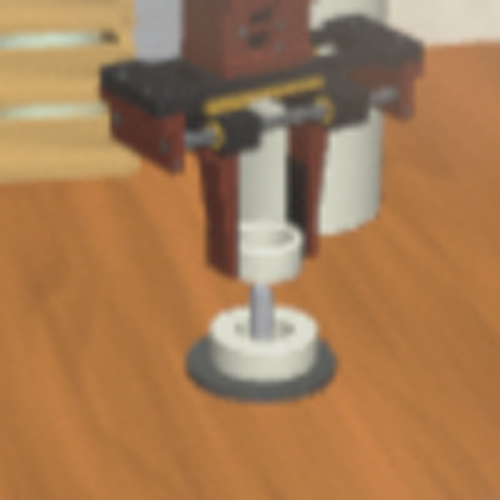

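Narrow ring centre (~263) is over the post (261), wide ring seated below at (264,340). Lower and release.

```bash
python3 -m inch '[{"xyz":[0,0,12],"rot":[0,0,0]},{"xyz":[0,0,24],"rot":[0,0,0]},{"xyz":[0,0,33],"rot":[0,0,0]},{"xyz":[0,0,39],"rot":[0,0,0]},{"xyz":[0,0,39],"rot":[0,0,0]},{"xyz":[0,0,39],"rot":[0,0,0]}]'
python3 -m inch '[{"xyz":[0,0,0],"rot":[0,0,0]},{"xyz":[0,0,0],"rot":[0,0,0]},{"xyz":[0,0,0],"rot":[0,0,0]},{"xyz":[0,0,0],"rot":[0,0,0]},{"xyz":[0,0,0],"rot":[0,0,0]}]' 75
python3 -m inch '[{"xyz":[0,0,-20],"rot":[0,0,0]},{"xyz":[0,0,-60],"rot":[0,0,0]},{"xyz":[0,0,-100],"rot":[0,0,0]},{"xyz":[0,0,-120],"rot":[0,0,0]},{"xyz":[0,0,-120],"rot":[0,0,0]}]'
python3 -m inch '[{"xyz":[-40,-10,0],"rot":[0,0,0]},{"xyz":[-80,-20,0],"rot":[0,0,0]},{"xyz":[-120,-40,0],"rot":[0,0,0]},{"xyz":[-150,-70,0],"rot":[0,0,0]},{"xyz":[-180,-100,0],"rot":[0,0,0]},{"xyz":[-200,-130,0],"rot":[0,0,0]},{"xyz":[-220,-160,0],"rot":[0,0,0]},{"xyz":[-220,-160,0],"rot":[0,0,0]},{"xyz":[-220,-160,0],"rot":[0,0,0]}]'
python3 - <<'E'
from h import *
s=ctrl.get_image("side");a=cv2.resize(s[60:340,180:400],(440,560),interpolation=cv2.INTER_CUBIC)
t=ctrl.get_image("top");b=cv2.resize(t[130:220,80:160],(320,360),interpolation=cv2.INTER_CUBIC)
b=np.vstack([b,np.zeros((200,320,3),'uint8')])
cv2.imwrite("pics/i.png",np.hstack([b,a])[:,:,::-1])
E
```

```text
t: 26.45
ee_pos: [572.2, 359.3, 31.0]
orientation: [-1.798, -2.576, 0.001]
ft_force: [-0.3, -0.5, -0.7]
width: 45.2
grasp_force: 30.0
t: 26.87
ee_pos: [572.5, 359.4, 31.7]
orientation: [1.798, 2.576, 0.0]
ft_force: [0.6, -0.4, 0.5]
width: 61.5
grasp_force: 0.0
t: 27.28
ee_pos: [575.5, 361.2, 157.8]
orientation: [1.796, 2.573, 0.014]
ft_force: [1.5, 0.2, -0.3]
width: 61.8
grasp_force: 0.0
t: 28.03
ee_pos: [496.8, 96.4, 151.1]
orientation: [-1.801, -2.573, 0.002]
ft_force: [-1.1, 1.0, 0.5]
width: 62.0
grasp_force: 0.0
```

View pics/i.png

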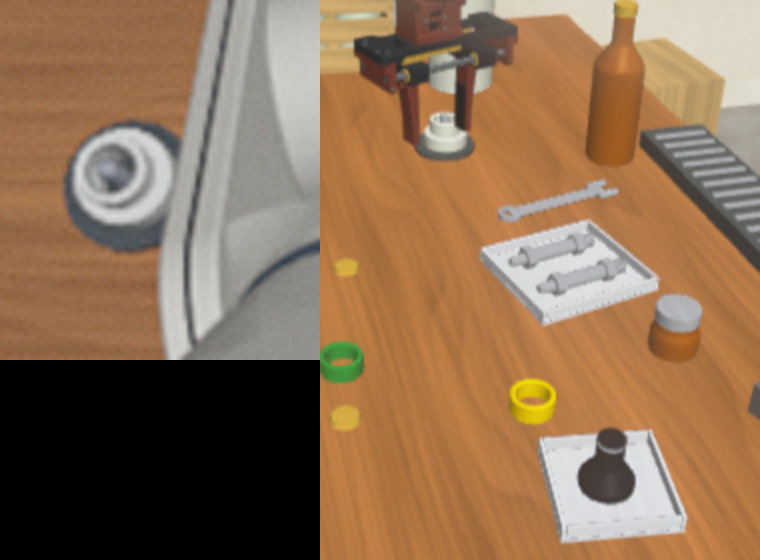

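All the parts are in place: rings stacked on the post (445,130), two nozzles in the large tray, bell upright at (608,470), jar untouched at (676,328), and the arm clear.

```bash
python3 -m inch '[{"xyz":[0,0,0],"rot":[0,0,0]},{"xyz":[0,0,0],"rot":[0,0,0]},{"xyz":[0,0,0],"rot":[0,0,0]},{"xyz":[0,0,0],"rot":[0,0,0]}]'; python3 -c "
from workcell import ctrl
print(ctrl.close_job())"
```

```text
t: 28.47
ee_pos: [498.5, 98.3, 151.5]
orientation: [-1.797, -2.577, 0.0]
ft_force: [-0.1, 0.4, 0.0]
width: 62.3
grasp_force: 0.0
the job is handed in; nothing more can be done
None
```

Job handed in after about 28.5 s with no verdict returned; the last pictures show both nozzles flat in the large tray, the bell upright in the small tray, the wide then narrow ring on the post, and the jar where it was.

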